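Set and lock the inspection lamp's sliding leg

TASK

Lower the tray-inspection lamp: push its sprung sliding leg down until the leg's lower rim is level with the rubber ring on the post, and while holding it there swing the leg's cam lever fully shut against the grip block. Squeeze lightly, the lever bends if it is clenched. Finish while still holding: one finger on the grip block, the other on the shut lever, leg at the ring; do not let go, do not shift the ring, and leave the other things on the table alone.

Things in the scene. Friction and masses are not known exactly. Their poses are not given: they have to be found in the camera images.
- lamp_stand: stand of the tray-inspection lamp, fixed to the table: steel base plate 160 (x) x 260 (y) x 12 mm, most of it on the -y side, and a round upright steel post 18 mm in diameter, 225 mm high. Origin on the post's axis at table level; z up. The lamp (100 x 115 mm, its upper side 40 mm above the leg's lower rim) reaches out to the -y side, 90 to 205 mm from the axis; the finger rest is on the -y side too, 60 mm above the lamp, and the cam lever on the +y side of the sliding leg.
- sliding_leg (a joint): slide of the sprung leg (aluminium tube 24 mm in diameter with the lamp arm, and a black grip block as its upper part) on the post: 0 = at the top, lower rim 160 mm above the table; grows as the leg is pushed down, in m, stop at 0.068. A spring pushes it back up with a net 5 to 10 N.
- grip_block: black moulded block at the upper end of the sliding leg, 28 (x) x 24 (y) x 95 (z) mm, upright, turned like the stand. Origin at the centre of its underside, 40 mm above the leg's lower rim, so its top is 135 mm above the rim (295 mm above the table at the start) and nothing stands above it. The finger rest, a flat ledge 26 mm (x) wide, sticks out 31 mm from its -y face, upper side 65 mm above the block's underside: push the leg down with a fingertip on it.
- finger_rest (a point): middle of the upper side of the finger rest: 28 mm to -y of the leg's axis, 105 mm above the leg's lower rim, 30 mm below the block's top. The leg follows the fingertip on it: a tip that moves forward while the fingers close pushes the leg farther down, so watch the rim and the ring while closing.
- leg_rim (a point): centre of the sliding leg's lower rim, on the post's axis
- ring_top (a point): centre of the upper side of the black rubber marker ring (27 mm in diameter, 5 mm thick) round the post, which marks the length to set; its height differs from start to start
- cam_lever (a joint): angle of the cam lever in rad: 0 = shut, lying along the block's +y face; 0.34 = fully open, tip swung outwards to +y. Hinge axis along the stand's x, 20.7 mm to +y of the leg's axis and 58 mm above the leg's lower rim. It stays where it is left; shutting it takes up to about 10 N at the tip, and as it shuts its cam clamps on the post and drags the leg upwards with up to about 20 N.
- lever_plate: aluminium plate of the cam lever, 18 mm wide (x), 7 mm thick, reaching 62 mm above the hinge. Shut, its outer face is 20 mm to +y of the leg's axis and it is flat 1 mm off the block, so that block and lever together are 32 mm across; fully open they are 52 mm across at the tip. It bends if squeezed with more than 60 N. Origin on the hinge axis, turns with the lever.
- lever_tip (a point): outer edge of the lever's upper end, 62 mm above the hinge when shut
- sealed_tray: sealed food tray 95 x 115 x 40 mm standing on the base plate under the lamp, a bystander; origin under its centre
- waiting_tray: sealed food tray 150 x 115 x 40 mm beside the stand, a bystander
- bowl: steel bowl 120 mm across, 55 mm high, a bystander
- tape_roll: paper tape roll lying flat, 90 mm across, 30 mm high, a bystander
- spray_flask: white flask, 64 mm across, 170 mm high, a bystander
- measure_cup: white measuring cup with handle, 84 mm across, 100 mm high, a bystander
- spatula: spatula 235 mm long lying on the table, a bystander

How it is judged:
On the way:
1. the leg is pushed down to the ring by the fingers with the lever still open (z of leg_rim in the frame of ring_top between -0.007 and 0.007 m and value of joint cam_lever above 0.15 rad and contact force between the fingers and grip_block above 1 N), for 0.2 s.
At the end, for the whole second after the job is handed in: The leg's lower rim is within 7 mm of the ring's upper side, the lever is shut (within 0.03 rad), and the fingers still hold: at least 3 N on the lever and 3 N on the grip block (z of leg_rim in the frame of ring_top between -0.007 and 0.007 m and value of joint cam_lever below 0.03 rad and contact force between the fingers and lever_plate above 3 N and contact force between the fingers and grip_block above 3 N); the arm keeps its last pose, push and grip.
It fails at once if the lever is shut more than half way while the leg is more than 12 mm from the ring (value of joint cam_lever below 0.13 rad and (z of leg_rim in the frame of ring_top above 0.012 m or z of leg_rim in the frame of ring_top below -0.012 m)).
It fails at once if the lever is clenched with more than 60 N (contact force between the fingers and lever_plate above 60 N).
It fails at once if the ring is shifted by more than 3 mm (distance of ring_top from where it was at the start of the episode above 0.003 m).
It fails at once if a bystander is moved by more than 20 mm (distance of any of sealed_tray, waiting_tray, bowl, tape_roll, spray_flask, measure_cup, spatula from where it was at the start of the episode above 0.02 m).
It also fails if it takes over 43 s, if anything falls off the work surface, if the arm or the gripper's body presses on something with over 40 N, if the wrist force passes 120 N, or if a joint passes its speed limit or range.

ROBOT

A 7-joint arm with a two-finger parallel gripper is mounted at the origin on the work surface. World frame = base frame: x ahead of the robot, y to its left, z up, the work surface at z = 0. Lengths are in m, angles in rad, forces in N, time in s.
With the tool pointing down it reaches from about 0.425 to 0.875 m from the base axis. Payload 4.7 kg.
Tool frame: the origin (TCP) lies at the centre of the arm's flange, where the gripper is bolted on; the fingertips stand 182 mm ahead of it and the grasp point (between the pads) lies 164 mm ahead of it; x points along the fingers, y is the direction in which the jaws open and shut, and the axes are right-handed (so a half turn about x gives the same grasp; the last joint's range is limited). The gripper opens to 87 mm and grips with 3 to 60 N. Pads are 19 mm wide; open, the fingers measure 117 mm over their backs; the gripper's body (75 mm by 190 mm) begins 51 mm behind the grasp point.
Start: joints at [-1.217, 0.321, -0.07, 1.45, 0.023, 1.371, -0.057], TCP at [0.217, 0.613, 0.405] pointing down, gripper open.
Joint ranges: [-2.86, 2.86], [-0.3, 2.09], [-1.38, 1.24], [0.06, 2.45], [-1.56, 4.7], [0.09, 2.05], [-2.69, 2.69]. Speed limits (rad/s): [2.57, 2.57, 3.14, 3.14, 3.14, 3.14, 3.14].

INTERFACE

Orientations are given as a rotation vector (axis times angle).
In Python, from bench import ctrl gives the robot as it stands.
- The arm moves only by the shell command python3 -m crank 'ROWS' [FORCE]. ROWS is JSON, one flat list of numbers, 7 for each row, row after row: the shift along the tool's x, y, z in mm, then the turn, a rotation vector about the tool's x, y, z in rad, then the finger opening in mm, from 0 to 87. A call has exactly 5 rows; each row shifts and turns the commanded pose from where the row before left it, along the tool's axes as they then stand; what a row does not reach is not made up. A row lasts 1/8 s, in which the tool goes at most 62.5 mm and 10.7 degrees, less where a joint would pass 70% of its speed; a pose out of reach is approached as far as the arm can. A call with a gripper value outside its range is refused whole. The fingers move at their own pace and stop on an object; FORCE is the grip in N (left out, the last holds). Time passes only in rows, so rows that do not move let the fingers close, or fill a call up. It gives the time, the measured TCP pose, the force and the opening at its end, in the units of the state.
- ctrl.get_state(): the state, without advancing time (a new reading comes with each control period).
- ctrl.get_image(name): name is "scene" or "top" or "wrist"; returns the picture (384x512x3 uint8, red, green, blue); there is no depth.
- ctrl.camera_params(name): a dict with "K" (3x3 intrinsics, pixels), "world_to_cam" (4x4, takes a point from world to camera coordinates); the wrist camera has in their place "hand_eye" (4x4, takes a point from camera to tool coordinates, whose origin is the TCP and whose axes are the tool frame's). Camera axes: x right, y down, z forward; pixel columns grow to the right and rows downward; lengths in m; the calibration is good to about 2 mm. The wrist camera is an equidistant fisheye: a pixel r from the principal point sees the ray r / f radians off the axis. A picture is of the moment at which its call begins: read the wrist's pose just before it. camera_params takes no time and is no camera call.
- ctrl.close_job(): hands the job in, once; it reports no verdict.
Trained networks look in the newest picture that a camera, given by its name, has taken for a name from the list of things; names that differ only in an ending like _2 or _b are one class to them, and where a whole thing is asked for, a point or a joint stands for the part that bears it (a point fixed in the world has none). Each returns a list of dicts, best first, with "confidence" (0 to 1); they miss things now and then, are a little off and sometimes report something else, mostly with a low value. They report only what shows in the picture. A call takes as long as a camera call.
- ctrl.regions_of(camera, target): "region" (384x512 bool, what is visible of it) and "at" ([column, row] in pixels, amid what is visible of it).
- ctrl.mark_of(camera, target): "at" ([column, row] in pixels: a listed point, or the origin of a listed thing).
The state is a dict: "time": time; "joint_positions": joint angles; "qd": joint speeds; "joint_torque": joint torques, N m; "position": TCP position; "tool_rot": TCP orientation; "ft_force": force on the tool from outside, world axes, zero at the start; "torque": the same for the moment, N m; "grip_width": opening from 0.0 (shut) to 1.0 (fully open).
Only numpy, scipy, OpenCV 4.12 (cv2) and the standard library are available. Lean on these libraries where they do the work, as an engineer would, in place of code of your own. Each camera call takes 0.05 s, during which the arm holds its last target.

## Working session

There is one attempt and no reset: what is moved stays moved. The work goes in short steps, Python scripts to look and compute and a shell command to move; the robot and the scene stay as the last step left them, time stands still between calls to the robot, and variables do not carry over. Pictures are saved under pics/ and viewed, and the job is handed in when it is done.

```bash
ls; mkdir -p pics
cat > h.py <<'E'
import numpy as np, cv2
from bench import ctrl
from scipy.spatial.transform import Rotation as R
def save(cam,name):
    im=ctrl.get_image(cam); cv2.imwrite('pics/'+name+'.png',im[:,:,::-1]); return im
E
python3 - <<'E'
from h import *
np.set_printoptions(precision=4,suppress=True)
s=ctrl.get_state(); print(s)
for c in ('scene','top','wrist'):
    print(c,ctrl.camera_params(c)); save(c,c+'0')
for c in ('scene','top'):
    for n in ('lamp_stand','leg_rim','ring_top','finger_rest','lever_tip','grip_block','lever_plate'):
        try: print(c,n,[(np.round(d['at'],1),round(d['confidence'],2)) for d in ctrl.mark_of(c,n)][:3])
        except Exception as e: print(c,n,e)
E
```

```text
pics
{'time': 0.0, 'joint_positions': array([-1.2169,  0.3218, -0.0701,  1.4516,  0.0226,  1.3708, -0.0569]), 'qd': array([ 0.0006, -0.0016,  0.0008, -0.0016, -0.0009, -0.0008,  0.001 ]), 'joint_torque': array([  0.    , -49.1305,  -0.4042, -31.2516,  -0.0639,   0.044 ,
         0.0002]), 'position': array([0.2166, 0.6126, 0.4037]), 'tool_rot': array([ 0.2651,  1.5545, -0.2681]), 'ft_force': array([-0.5569,  0.5503,  0.0456]), 'torque': array([-0.0213, -0.0145,  0.0137]), 'grip_width': 0.9959137227154387}
scene {'K': array([[347.4438,   0.    , 263.0308],
       [  0.    , 347.4438, 192.794 ],
       [  0.    ,   0.    ,   1.    ]]), 'world_to_cam': array([[-0.5259,  0.8505, -0.0078,  0.2726],
       [ 0.5647,  0.3423, -0.7509, -0.2059],
       [-0.636 , -0.3993, -0.6603,  1.9623],
       [ 0.    ,  0.    ,  0.    ,  1.    ]])}
top {'K': array([[457.962 ,   0.    , 256.4367],
       [  0.    , 457.962 , 195.027 ],
       [  0.    ,   0.    ,   1.    ]]), 'world_to_cam': array([[ 0.0148, -0.9999, -0.004 ,  0.0336],
       [-0.9909, -0.0141, -0.1335,  0.5996],
       [ 0.1334,  0.0059,
[... 480 characters left out ...]
0.89), (array([184.8, 163.6]), 0.33)]
scene ring_top []
scene finger_rest [(array([259.7, 159.8]), 0.52)]
scene lever_tip [(array([270.4, 164.2]), 0.58), (array([263.5, 210.7]), 0.17)]
scene grip_block [(array([265.9, 175.6]), 0.78)]
scene lever_plate [(array([270.6, 174.6]), 0.6)]
top lamp_stand [(array([265.8, 222.6]), 0.76), (array([262.4, 213.1]), 0.47)]
top leg_rim [(array([268. , 217.5]), 0.77)]
top ring_top []
top finger_rest [(array([273.8, 216.1]), 0.68), (array([377.5, 195.4]), 0.4)]
top lever_tip [(array([258. , 215.2]), 0.41)]
top grip_block [(array([270.9, 216.9]), 0.6)]
top lever_plate [(array([262.9, 215.1]), 0.39), (array([257.1, 211.1]), 0.25), (array([273.1, 192.7]), 0.15)]
```

View pics/scene0.png

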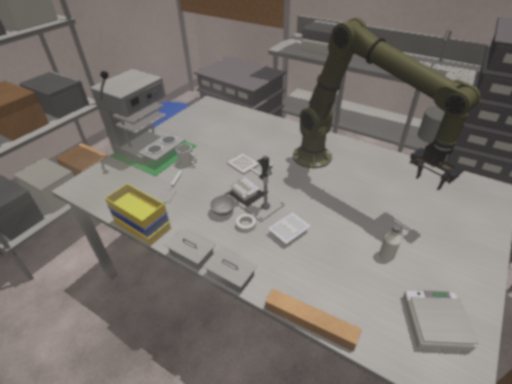

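View pics/top0.png

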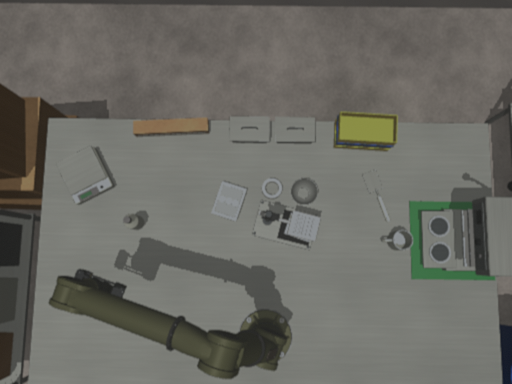

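View pics/wrist0.png

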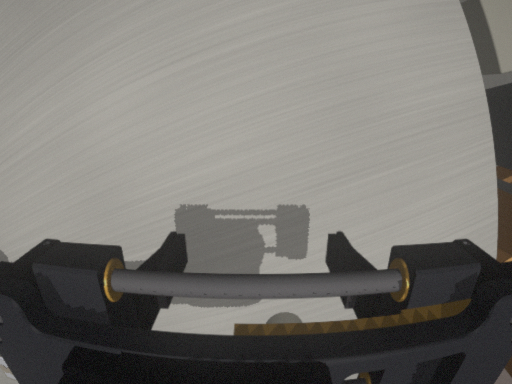

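Run:
```python
import cv2
for c,(x0,y0) in (('scene',(215,110)),('top',(215,160))):
    im=cv2.imread(f'pics/{c}0.png')[y0:y0+120,x0:x0+120]
    cv2.imwrite(f'pics/{c}0z.png',cv2.resize(im,(600,600),interpolation=cv2.INTER_CUBIC))
```

```text
(no output)
```

View pics/scene0z.png

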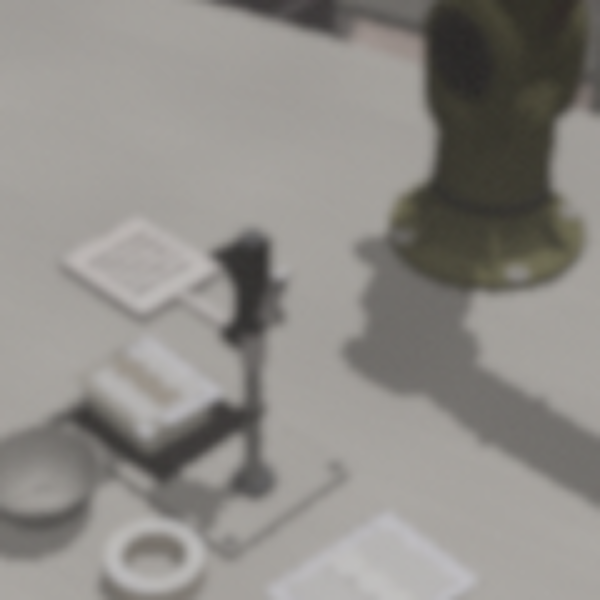

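View pics/top0z.png

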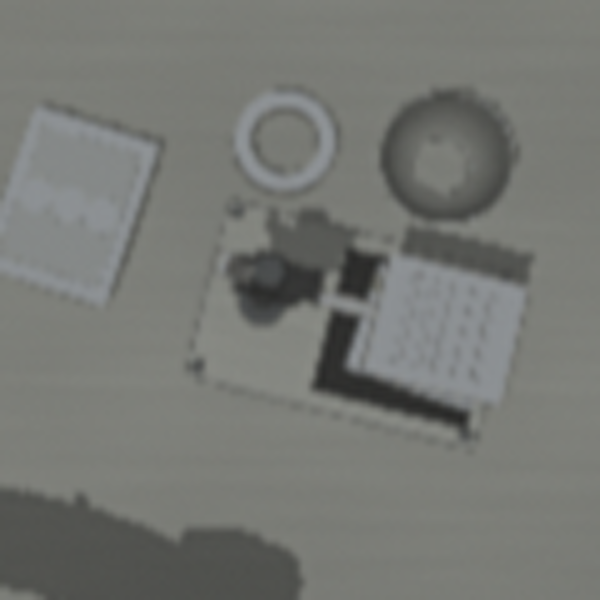

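```bash
cat >> h.py <<'E'
from scipy.optimize import least_squares
P={c:ctrl.camera_params(c) for c in ('scene','top','wrist')}
def proj(c,p,pose=None):
    p=np.atleast_2d(p)
    M=P[c]['world_to_cam']; q=p@M[:3,:3].T+M[:3,3]; k=P[c]['K']
    return np.c_[k[0,0]*q[:,0]/q[:,2]+k[0,2],k[1,1]*q[:,1]/q[:,2]+k[1,2]]
def wproj(p,pos,rv):
    p=np.atleast_2d(p); H=P['wrist']['hand_eye']; k=P['wrist']['K']
    t=(p-pos)@R.from_rotvec(rv).as_matrix()
    c=(t-H[:3,3])@H[:3,:3]
    th=np.arctan2(np.hypot(c[:,0],c[:,1]),c[:,2]); ph=np.arctan2(c[:,1],c[:,0]); r=th*k[0,0]
    return np.c_[k[0,2]+r*np.cos(ph),k[1,2]+r*np.sin(ph)]
E
python3 - <<'E'
from h import *
np.set_printoptions(precision=4,suppress=True)
# stand model: x,y,yaw, lever
def pts(v):
    x,y,a=v; Rz=R.from_euler('z',a).as_matrix()
    L=lambda p:Rz@np.array(p)+[x,y,0]
    return L
obs=[('scene',(0,0,0),(264.8,211.5)),('scene',(0,0,.16),(265.8,184.5)),('scene',(0,-.028,.265),(259.7,159.8)),('scene',(0,.040,.278),(270.4,164.2)),('scene',(0,0,.2),(265.9,175.6)),('scene',(0,.0207,.218),(270.6,174.6)),
('top',(0,0,0),(265.8,222.6)),('top',(0,0,.16),(268,217.5)),('top',(0,-.028,.265),(273.8,216.1)),('top',(0,.040,.278),(258,215.2)),('top',(0,0,.2),(270.9,216.9)),('top',(0,.0207,.218),(262.9,215.1))]
def f(v):
    L=pts(v); return np.concatenate([proj(c,L(p))[0]-o for c,p,o in obs])
for a0 in(0,-.3,.5):
    r=least_squares(f,[.6,0,a0],loss='soft_l1'); print(r.x,r.cost); 
print(r.fun.reshape(-1,2))
E
```

```text
[ 0.4918 -0.0036 -0.1351] 15.916456629980559
[ 0.4918 -0.0036 -0.1351] 15.916456630182159
[ 0.4918 -0.0036 -0.1351] 15.916456630044829
[[ 0.529  -3.8614]
 [-0.5929 -2.8609]
 [ 0.3566  0.3155]
 [ 2.142  -0.5844]
 [-0.7261 -1.026 ]
 [-1.7185 -1.4341]
 [ 0.7319 -2.0711]
 [-0.7648 -0.0569]
 [ 1.1958  0.0999]
 [-0.5595 -1.9522]
 [-3.4699 -0.3124]
 [-0.5827  0.3093]]
```

The stand is at about (0.49, 0.00), turned about -0.2 rad. In the top view the block is at about (268,216). Next I'll take a closer wrist look from the side to get the ring height.

```bash
cat >> h.py <<'E'
def show():
    s=ctrl.get_state(); print('t',round(s['time'],2),'pos',np.round(s['position'],4),'axes\n',np.round(R.from_rotvec(s['tool_rot']).as_matrix(),3),'F',np.round(s['ft_force'],1),'w',round(s['grip_width']*87,1),'q',np.round(s['joint_positions'],2)); return s
def rows(target_pos,target_R,n):
    "print tool shift mm in current axes and rotvec for n equal rows: shift first, all turn spread"
    s=ctrl.get_state(); R0=R.from_rotvec(s['tool_rot']); rv=(R0.inv()*R.from_matrix(target_R)).as_rotvec()
    d=R0.inv().apply(np.array(target_pos)-s['position'])*1000
    print('shift tool mm',np.round(d,1),'turn',np.round(rv,3))
E
python3 - <<'E'
from h import *
show()
a=-.236
for sgn in (1,-1):
  y=sgn*np.array([-np.sin(a),np.cos(a),0]); x=np.array([0,0,-1.]); z=np.cross(x,y)
  rows([.49,0.2,.45],np.c_[x,y,z],1); print(z)
E
```

```text
t 0.85 pos [0.2167 0.6128 0.4048] axes
 [[ 0.     0.333  0.943]
 [ 0.     0.943 -0.333]
 [-1.     0.     0.   ]] F [-0.8 -0.5 -0.4] w 87.2 q [-1.22  0.32 -0.07  1.45  0.02  1.37 -0.06]
shift tool mm [ -45.2 -298.1  395.3] turn [-0.104  0.    -0.   ]
[ 0.97228101 -0.23381538  0.        ]
shift tool mm [ -45.2 -298.1  395.3] turn [ 3.038 -0.    -0.   ]
[-0.97228101  0.23381538  0.        ]
```

```bash
python3 -m crank '[6,-36,48,0,0,0,87, 6,-36,48,0,0,0,87, 6,-36,48,0,0,0,87, 6,-36,48,0,0,0,87, 6,-36,48,0,0,0,87]' 10
python3 -m crank '[0,0,30,0,0,-0.17,87, 0,0,20,0,0,-0.17,87, 0,0,20,0,0,-0.17,87, 0,0,0,0,0,-0.17,87, 0,0,0,0,0,0,87]' 10
python3 - <<'E'
from h import *
s=show(); save('wrist','w1')
for n in ('ring_top','leg_rim','finger_rest','lever_tip','grip_block','lever_plate','lamp_stand'):
    print(n,[(np.round(d['at'],1),round(d['confidence'],2)) for d in ctrl.mark_of('wrist',n)][:3])
E
```

```text
time: 1.48
position: [0.3838, 0.3613, 0.3749]
tool_rot: [0.267, 1.554, -0.266]
ft_force: [-0.3, 0.6, -0.4]
grip_width: 0.997
time: 2.1
position: [0.4489, 0.3409, 0.373]
tool_rot: [-0.277, 1.605, -0.794]
ft_force: [0.2, 0.0, -1.0]
grip_width: 0.999
t 2.1 pos [0.4489 0.3409 0.373 ] axes
 [[-0.21   0.257  0.943]
 [-0.593  0.733 -0.332]
 [-0.777 -0.63  -0.001]] F [ 0.2  0.  -1. ] w 86.9 q [-0.91  0.39  0.16  1.51  0.25  1.85  0.48]
ring_top [(array([195. , 239.1]), 0.4), (array([207.2, 276. ]), 0.36)]
leg_rim [(array([180.8, 289.9]), 0.58)]
finger_rest []
lever_tip []
grip_block [(array([157.9, 302.5]), 0.41)]
lever_plate []
lamp_stand [(array([253.6, 251.5]), 0.65)]
```

View pics/w1.png

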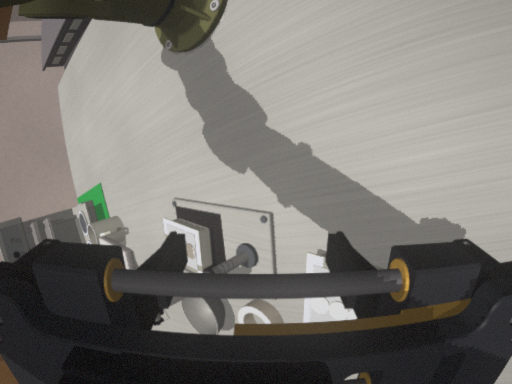

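```bash
python3 -m crank '[0,0,40,0,0,0,87, 0,0,40,0,0,0,87, 0,0,40,0,0,-0.1,87, 0,0,40,0,0,-0.1,87, 0,0,0,0,0,0,87]' 10
python3 - <<'E'
from h import *
s=show(); save('wrist','w2')
for n in ('ring_top','leg_rim','finger_rest','lever_tip','grip_block','lever_plate','lamp_stand'):
    print(n,[(np.round(d['at'],1),round(d['confidence'],2)) for d in ctrl.mark_of('wrist',n)][:3])
E
```

```text
time: 3.12
position: [0.6018, 0.2845, 0.3728]
tool_rot: [-0.441, 1.593, -0.952]
ft_force: [-0.1, -0.1, -0.3]
grip_width: 0.998
t 3.12 pos [0.6018 0.2845 0.3728] axes
 [[-0.26   0.214  0.942]
 [-0.728  0.597 -0.337]
 [-0.635 -0.773  0.001]] F [-0.1 -0.1 -0.3] w 86.9 q [-0.76  0.65  0.25  1.21  0.43  1.98  0.75]
ring_top [(array([262.8, 169.6]), 0.7)]
leg_rim [(array([232.2, 174.6]), 0.57)]
finger_rest [(array([141.4, 191.5]), 0.87)]
lever_tip [(array([149.9, 198.2]), 0.8)]
grip_block [(array([203.1, 182.6]), 0.86), (array([138.3, 187.8]), 0.75)]
lever_plate [(array([197.5, 186. ]), 0.61), (array([324.5, 247.1]), 0.32)]
lamp_stand [(array([314.2, 160.8]), 0.73)]
```

View pics/w2.png

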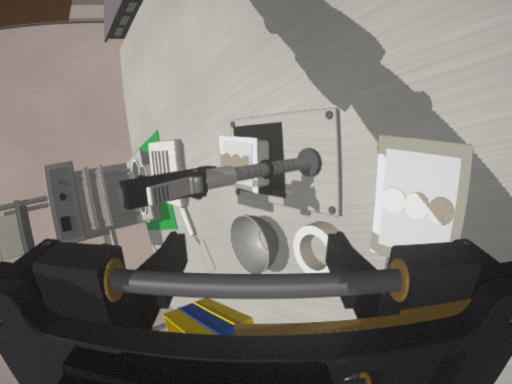

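Run:
```python
from h import *
np.set_printoptions(precision=4,suppress=True)
im=cv2.imread('pics/w2.png'); cv2.imwrite('pics/w2z.png',cv2.resize(im[130:220,115:345],(800,313),interpolation=cv2.INTER_CUBIC))
s=ctrl.get_state(); pos,rv=s['position'],s['tool_rot']
obs=[((0,0,0),(314.2,160.8)),((0,0,.16),(232.2,174.6)),((0,-.028,.265),(141.4,191.5)),((0,.0395,.278),(149.9,198.2)),((0,0,.2),(203.1,182.6)),((0,.0207,.218),(197.5,186)),(None,(262.8,169.6))]
def L(v,p): return R.from_euler('z',v[2]).apply(p)+[v[0],v[1],0]
def f(v):
    return np.concatenate([wproj(L(v,p if p else (0,0,v[3])),pos,rv)[0]-o for p,o in obs])
r=least_squares(f,[.49,0,-.2,.12],loss='soft_l1'); print(r.x,r.cost); print(r.fun.reshape(-1,2))
```

```text
[ 0.4963 -0.004  -0.2064  0.1077] 6.250107613147038
[[ 0.0237  1.7218]
 [-1.2891  2.1097]
 [ 1.1157 -1.6701]
 [ 1.1913 -0.3922]
 [-0.339  -0.771 ]
 [ 0.1016 -0.4439]
 [ 0.1444  1.4845]]
```

View pics/w2z.png

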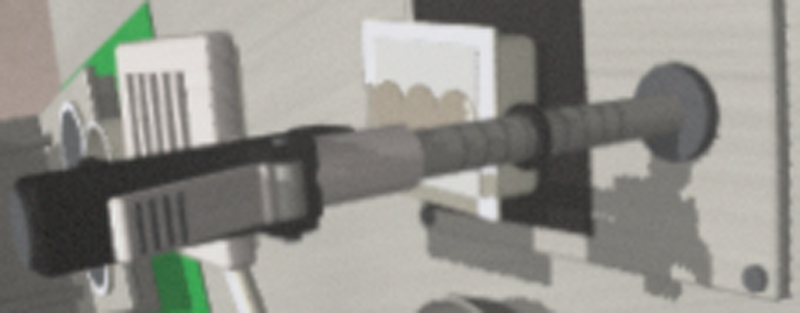

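```bash
cat >> h.py <<'E'
def overlay(src,out,v,zr,leg,pos,rv,box,sc,lev=.34,shift=(0,0)):
    im=cv2.imread('pics/'+src+'.png'); x0,y0,x1,y1=box
    im=cv2.resize(im[y0:y1,x0:x1],None,fx=sc,fy=sc,interpolation=cv2.INTER_CUBIC)
    Rz=R.from_euler('z',v[2])
    def dr(p,col,closed=True):
        q=wproj(Rz.apply(np.array(p,float))+[v[0],v[1],0],pos,rv)+shift
        q=((q+.5-[x0,y0])*sc-.5)
        cv2.polylines(im,[np.round(q*16).astype(np.int32)],closed,col,1,cv2.LINE_AA,4)
    t=np.linspace(0,2*np.pi,40)
    C=lambda r,z:np.c_[r*np.cos(t),r*np.sin(t),0*t+z]
    zb=.16-leg
    dr(C(.012,zb),(0,255,0)); dr(C(.0135,zr),(0,0,255)); dr(C(.0135,zr-.005),(0,128,255)); dr(C(.009,.012),(255,255,0))
    for z in (zb+.04,zb+.135): dr([(.014,.012,z),(-.014,.012,z),(-.014,-.012,z),(.014,-.012,z)],(255,0,255))
    dr([(.013,-.012,zb+.105),(-.013,-.012,zb+.105),(-.013,-.043,zb+.105),(.013,-.043,zb+.105)],(0,255,255))
    c,s_=np.cos(lev),np.sin(lev)
    def lv(y,z): return .0207+ y*c+z*s_, zb+.058-y*s_+z*c
    pl=[]
    for y in (-.0007,-.0077):
        a=lv(y,.062);b=lv(y,0); dr([(.009,)+a,(-.009,)+a,(-.009,)+b,(.009,)+b],(255,128,0))
    cv2.imwrite('pics/'+out+'.png',im)
E
cat > pose2.txt <<'E'
E
python3 - <<'E'
from h import *
s=ctrl.get_state(); pos,rv=s['position'],s['tool_rot']; np.save('w2pose',np.r_[pos,rv])
overlay('w2','w2o',[.4963,-.004,-.2064],.1077,0,pos,rv,(120,110,350,225),3.4)
E
```

```text
(no output)
```

View pics/w2o.png

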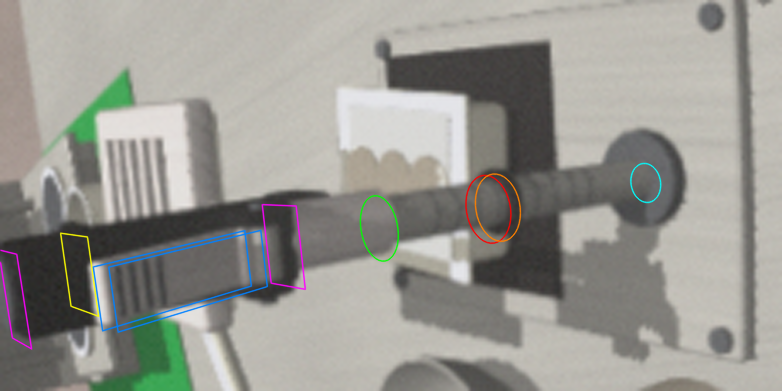

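Run:
```python
from h import *
im=cv2.imread('pics/w2.png')
x0,y0,x1,y1=190,135,290,200
z=cv2.resize(im[y0:y1,x0:x1],None,fx=8,fy=8,interpolation=cv2.INTER_CUBIC); z=cv2.convertScaleAbs(z,alpha=1.5)
for x in range(x0,x1,10): cv2.putText(z,str(x),((x-x0)*8,8),0,.3,(0,0,255)); cv2.line(z,((x-x0)*8+4,10),((x-x0)*8+4,16),(0,0,255))
for y in range(y0,y1,10): cv2.putText(z,str(y),(0,(y-y0)*8+8),0,.3,(0,0,255))
cv2.imwrite('pics/w2zz.png',z)
```

```text
(no output)
```

View pics/w2zz.png

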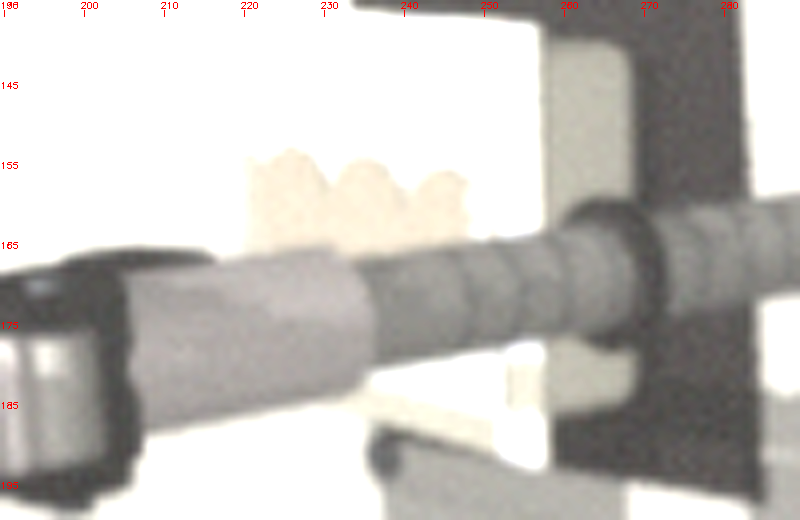

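Run:
```python
from h import *
np.set_printoptions(precision=4,suppress=True)
pz=np.load('w2pose.npy'); pos,rv=pz[:3],pz[3:]
obs=[((0,0,0),(314.2,160.8)),((0,0,.16),(232.2,174.)),((0,-.028,.265),(141.4,191.5)),((0,.0395,.278),(149.9,198.2)),((0,0,.2),(203.1,182.6)),((0,.0207,.218),(197.5,186)),(None,(263.,170))]
def L(v,p): return R.from_euler('z',v[2]).apply(p)+[v[0],v[1],0]
def f(v):
    r2=(R.from_rotvec(v[4:7])*R.from_rotvec(rv)).as_rotvec()
    return np.concatenate([np.ravel([wproj(L(v,p if p else (0,0,v[3])),pos,r2)[0]-o for p,o in obs])/1.0,v[4:7]/.007,[(v[2]+.236)/.03]])
r=least_squares(f,[.49,0,-.2,.12,0,0,0],loss='soft_l1'); print(r.x,r.cost); print(r.fun[:14].reshape(-1,2))
J=r.jac; print(np.sqrt(np.diag(np.linalg.inv(J.T@J))))
r2=(R.from_rotvec(r.x[4:7])*R.from_rotvec(rv)).as_rotvec()
overlay('w2','w2o2',r.x[:3],r.x[3],0,pos,r2,(120,110,350,225),3.4)
```

```text
[ 0.498   0.0009 -0.2016  0.1081  0.0041 -0.0106 -0.0013] 4.804522274873966
[[ 0.3763  0.27  ]
 [-1.1366  2.2575]
 [ 0.3058 -0.885 ]
 [ 0.7404  0.3362]
 [-0.4052 -0.844 ]
 [ 0.113  -0.4391]
 [ 0.0472  0.2651]]
[0.0024 0.0045 0.0261 0.0021 0.0061 0.006  0.0071]
```

View pics/w2o2.png

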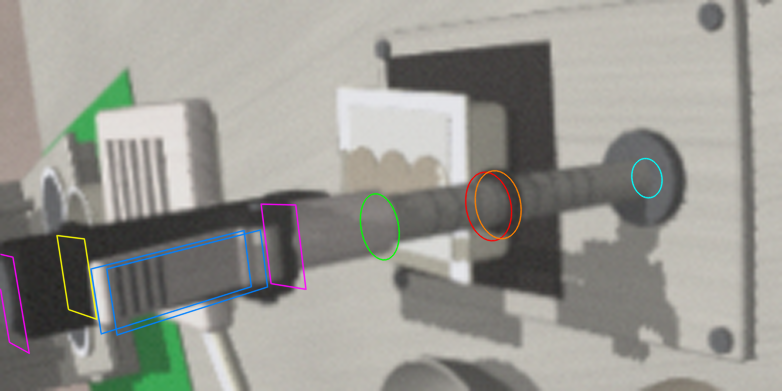

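Run:
```python
from h import *
np.set_printoptions(precision=4,suppress=True)
pz=np.load('w2pose.npy'); pos,rv=pz[:3],pz[3:]
# v: x,y,yaw,zr, rot3, inset, yoff ; lever angle
def L(v,p): return R.from_euler('z',v[2]).apply(p)+[v[0],v[1],0]
S=lambda v,sx,sy:(sx*(.08-v[7]),v[8]+sy*(.13-v[7]),.013)
def obs(v): return [((0,0,.16),(232.5,173.7)),((0,0,v[3]),(263.2,169.6)),((0,.040,.277),(148.8,197.3)),
 (S(v,-1,1),(329.4,114.7)),(S(v,1,1),(331.8,210)),(S(v,-1,-1),(232.4,124)),(S(v,1,-1),(238.2,191.8))]
def f(v,full=False):
    r2=(R.from_rotvec(v[4:7])*R.from_rotvec(rv)).as_rotvec()
    e=np.ravel([wproj(L(v,p),pos,r2)[0]-o for p,o in obs(v)])
    # axis line points
    q=wproj(np.array([L(v,(0,0,.198)),L(v,(0,0,.06))]),pos,r2)
    k=(q[1,1]-q[0,1])/(q[1,0]-q[0,0])
    e2=[q[0,1]+k*(205.5-q[0,0])-178.5]
    return np.concatenate([e,e2,v[4:7]/.007])
r=least_squares(f,[.49,0,-.2,.11,0,0,0,.01,-.07]); print(r.x,r.cost); print(r.fun[:14].reshape(-1,2),r.fun[14:])
J=r.jac; print(np.sqrt(np.diag(np.linalg.inv(J.T@J))))
r2=(R.from_rotvec(r.x[4:7])*R.from_rotvec(rv)).as_rotvec()
overlay('w2','w2o3',r.x[:3],r.x[3],0,pos,r2,(120,110,350,225),3.4)
```

```text
[ 0.4943 -0.001  -0.2355  0.1069  0.0043 -0.0019 -0.      0.0103 -0.0757] 7.894333257757053
[[-2.0386  0.9655]
 [-0.0943 -0.5592]
 [ 2.7171 -0.8017]
 [ 0.2184  0.1624]
 [ 0.4801 -0.5346]
 [-0.1677  0.0886]
 [-0.904  -0.2156]] [ 0.6439  0.611  -0.2755 -0.    ]
[0.0023 0.0042 0.0095 0.0023 0.0052 0.0037 0.007  0.001  0.0021]
```

View pics/w2o3.png

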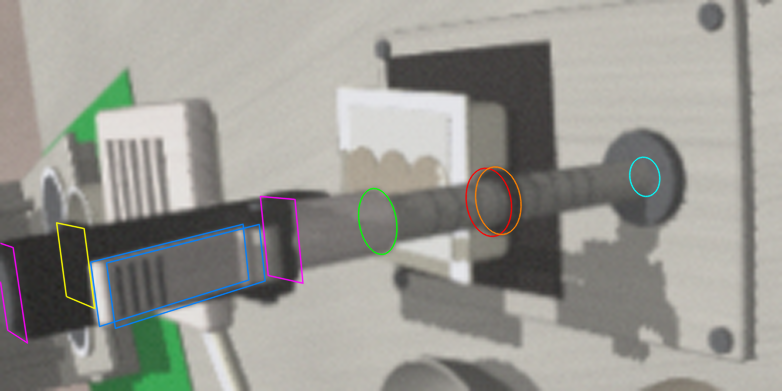

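Fitting my own pixel readings together with the plate screws puts the stand at (0.494, -0.001), yaw -0.2355. The ring top is at about z = 0.108, so the leg has to go down roughly 51 mm. Next I'll turn upright and rise above the block.

```bash
python3 -m crank '[-25,0,0,0,0,0.176,76, -25,0,0,0,0,0.176,76, -25,0,0,0,0,0.176,76, -25,0,0,0,0,0.176,76, -25,0,0,0,0,0.176,76]' 8
python3 - <<'E'
from h import *
s=show()
a=-.2355; y=np.array([-np.sin(a),np.cos(a),0]); x=np.array([0,0,-1.]); z=np.cross(x,y)
rows([.4971,.0107,.51],np.c_[x,y,z],1)
E
```

```text
time: 4.15
position: [0.6196, 0.3448, 0.4809]
tool_rot: [0.271, 1.553, -0.261]
ft_force: [-0.4, -0.0, -1.1]
grip_width: 0.869
t 4.15 pos [0.6196 0.3448 0.4809] axes
 [[ 0.003  0.332  0.943]
 [ 0.006  0.943 -0.332]
 [-1.     0.006  0.   ]] F [-0.4 -0.  -1.1] w 75.6 q [-0.63  0.43  0.12  1.16 -0.06  1.55  0.72]
shift tool mm [ -31.4 -355.6   -4.5] turn [-0.103  0.001 -0.006]
```

```bash
python3 -m crank '[-32,0,0,-0.103,0,-0.006,76, 0,-55,-7,0,0,0,76, 0,-55,-7,0,0,0,76, 0,-55,-7,0,0,0,76, 0,-55,-7,0,0,0,76]' 8
python3 -m crank '[0,-55,-7,0,0,0,76, 0,-55,-6,0,0,0,76, 0,-24,0,0,0,0,76, 0,0,0,0,0,0,76, 0,0,0,0,0,0,76]' 8
python3 - <<'E'
from h import *
s=show(); save('wrist','w3'); np.save('w3pose',np.r_[s['position'],s['tool_rot']])
a=-.2355; y=np.array([-np.sin(a),np.cos(a),0]); x=np.array([0,0,-1.]); z=np.cross(x,y)
rows([.4971,.0107,.51],np.c_[x,y,z],1)
for n in ('ring_top','leg_rim','finger_rest','lever_tip','grip_block','lever_plate'):
    print(n,[(np.round(d['at'],1),round(d['confidence'],2)) for d in ctrl.mark_of('wrist',n)][:2])
overlay('w3','w3o',[.4943,-.001,-.2355],.108,0,s['position'],s['tool_rot'],(130,100,390,290),3)
E
```

```text
time: 4.78
position: [0.5399, 0.1351, 0.5133]
tool_rot: [0.181, 1.563, -0.19]
ft_force: [0.8, 0.9, 0.6]
grip_width: 0.873
time: 5.4
position: [0.4972, 0.0111, 0.5137]
tool_rot: [0.18, 1.564, -0.188]
ft_force: [0.3, 0.4, 0.2]
grip_width: 0.878
t 5.4 pos [0.4972 0.0111 0.5137] axes
 [[-0.001  0.233  0.973]
 [-0.005  0.973 -0.233]
 [-1.    -0.005 -0.   ]] F [0.3 0.4 0.2] w 76.4 q [-0.36 -0.05  0.27  1.65  0.02  1.54  1.25]
shift tool mm [ 3.6 -0.7 -0.1] turn [ 0.002 -0.     0.005]
ring_top [(array([246.9, 174.4]), 0.65)]
leg_rim [(array([244.9, 181.6]), 0.98), (array([  5.4, 190.8]), 0.31)]
finger_rest [(array([205. , 216.1]), 0.64)]
lever_tip [(array([288.9, 220.7]), 0.92), (array([164.6, 161.7]), 0.59)]
grip_block [(array([243.6, 193.8]), 0.73)]
lever_plate [(array([261.6, 197.3]), 0.76), (array([352.9, 181.4]), 0.67)]
```

View pics/w3o.png

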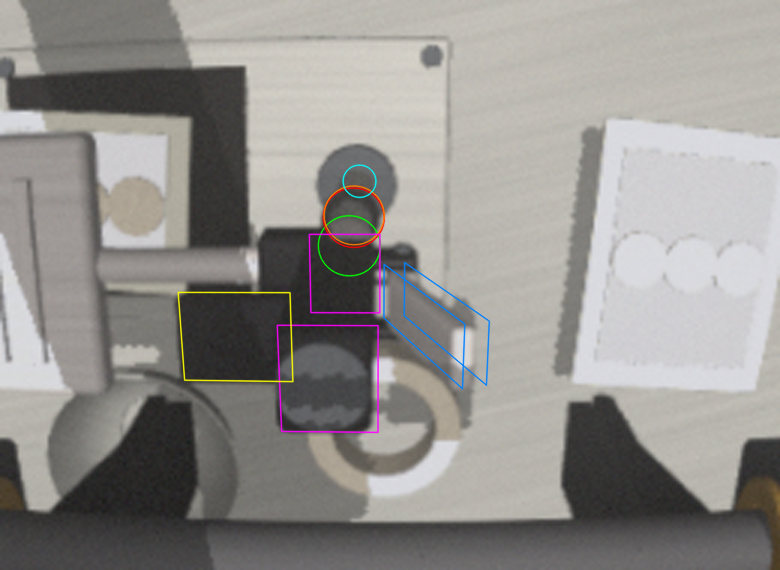

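View pics/w3.png

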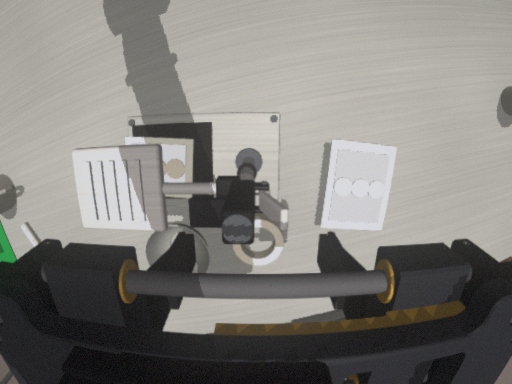

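Alignment looks good: the block-top overlay matches within about 1 mm, and the finger tips straddle the rest and the lever. Descending.

```bash
python3 -m crank '[15,0,0,0,0,0,76, 15,0,0,0,0,0,76, 15,0,0,0,0,0,76, 10,0,0,0,0,0,76, 0,0,0,0,0,0,76]' 8
python3 - <<'E'
from h import *
s=show(); save('wrist','w4'); np.save('w4pose',np.r_[s['position'],s['tool_rot']])
overlay('w4','w4o',[.4943,-.001,-.2355],.108,0,s['position'],s['tool_rot'],(130,100,390,290),3)
E
```

```text
time: 6.38
position: [0.4969, 0.0092, 0.4575]
tool_rot: [0.181, 1.565, -0.191]
ft_force: [-0.2, 0.9, 0.7]
grip_width: 0.872
t 6.38 pos [0.4969 0.0092 0.4575] axes
 [[-0.003  0.235  0.972]
 [-0.006  0.972 -0.235]
 [-1.    -0.007 -0.002]] F [-0.2  0.9  0.7] w 75.9 q [-0.35 -0.03  0.27  1.75  0.01  1.43  1.25]
```

View pics/w4o.png

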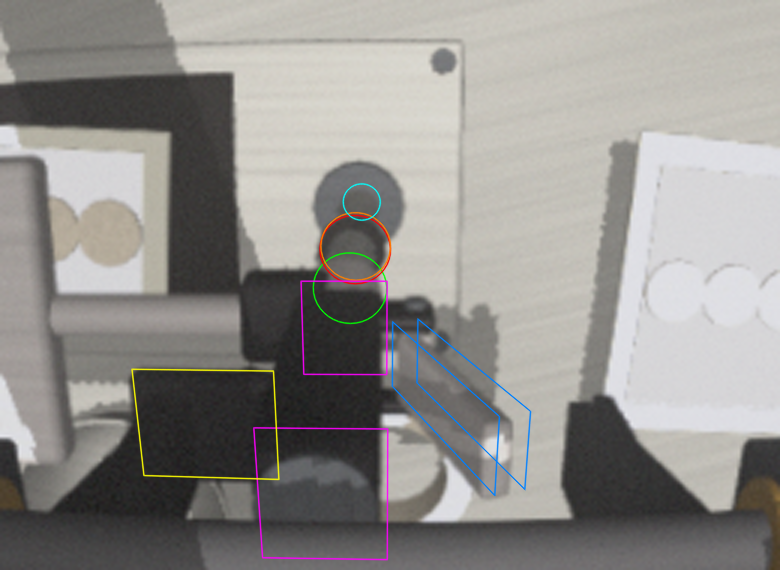

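```bash
python3 -m crank '[4,0,0,0,0,0,76, 4,0,0,0,0,0,76, 3,0,0,0,0,0,76, 3,0,0,0,0,0,76, 0,0,0,0,0,0,76]' 8
python3 - <<'E'
from h import *
show()
E
```

```text
time: 7.05
position: [0.4971, 0.0091, 0.4455]
tool_rot: [0.182, 1.563, -0.19]
ft_force: [-1.3, -0.3, 4.8]
grip_width: 0.874
t 7.05 pos [0.4971 0.0091 0.4455] axes
 [[-0.001  0.235  0.972]
 [-0.006  0.972 -0.235]
 [-1.    -0.006  0.   ]] F [-1.3 -0.3  4.8] w 76.1 q [-0.35 -0.03  0.27  1.77  0.01  1.41  1.25]
```

Contact on the rest at TCP z of about 0.446. Pushing down.

```bash
python3 -m crank '[9,0,0,0,0,0,76, 9,0,0,0,0,0,76, 9,0,0,0,0,0,76, 9,0,0,0,0,0,76, 6,0,0,0,0,0,76]' 8
python3 -m crank '[0,0,0,0,0,0,76, 0,0,0,0,0,0,76, 0,0,0,0,0,0,76, 0,0,0,0,0,0,76, 0,0,0,0,0,0,76]' 8
python3 - <<'E'
from h import *
s=show(); save('wrist','w5'); np.save('w5pose',np.r_[s['position'],s['tool_rot']])
for n in ('ring_top','leg_rim','finger_rest'):
    print(n,[(np.round(d['at'],1),round(d['confidence'],2)) for d in ctrl.mark_of('wrist',n)][:2])
leg=.265-(s['position'][2]-.182); print(leg)
overlay('w5','w5o',[.4943,-.001,-.2355],.108,leg,s['position'],s['tool_rot'],(130,100,390,290),3)
save('scene','s5')
for n in ('ring_top','leg_rim'):
    print(n,[(np.round(d['at'],1),round(d['confidence'],2)) for d in ctrl.mark_of('scene',n)][:2], proj('scene',[.4943,-.001,.108]))
im=cv2.imread('pics/s5.png'); cv2.imwrite('pics/s5z.png',cv2.resize(im[140:220,225:305],(640,640),interpolation=cv2.INTER_CUBIC))
E
```

```text
time: 7.68
position: [0.497, 0.0091, 0.4039]
tool_rot: [0.182, 1.563, -0.19]
ft_force: [-2.6, 0.9, 7.7]
grip_width: 0.873
time: 8.3
position: [0.4971, 0.0091, 0.4037]
tool_rot: [0.182, 1.563, -0.19]
ft_force: [-2.3, 0.5, 6.1]
grip_width: 0.874
t 8.3 pos [0.4971 0.0091 0.4037] axes
 [[-0.001  0.234  0.972]
 [-0.005  0.972 -0.234]
 [-1.    -0.005  0.   ]] F [-2.3  0.5  6.1] w 76.0 q [-0.35 -0.01  0.28  1.83  0.01  1.32  1.26]
ring_top [(array([245. , 197.9]), 0.6)]
leg_rim []
finger_rest [(array([191.9, 251.1]), 0.68)]
0.04330313754702092
ring_top [] [[265.45309621 190.97931359]]
leg_rim [(array([263.3, 190.9]), 0.79), (array([267.9, 184.8]), 0.63)] [[265.45309621 190.97931359]]
```

View pics/w5o.png

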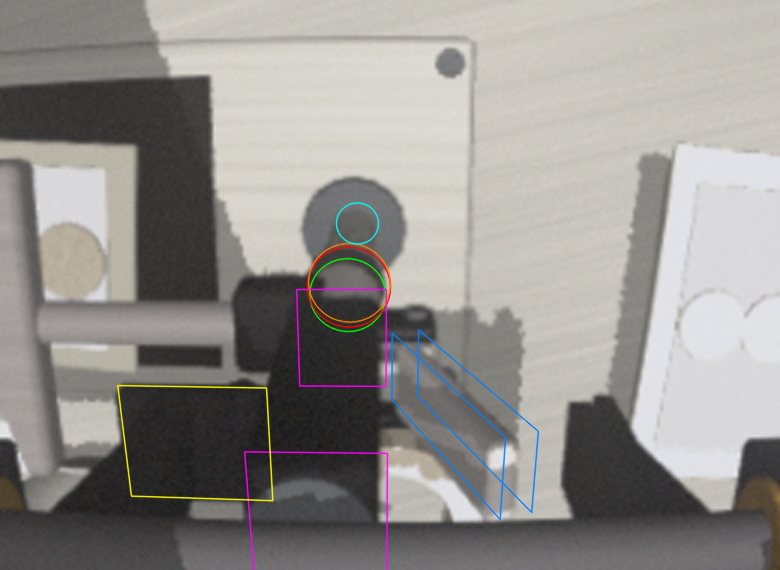

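View pics/s5z.png

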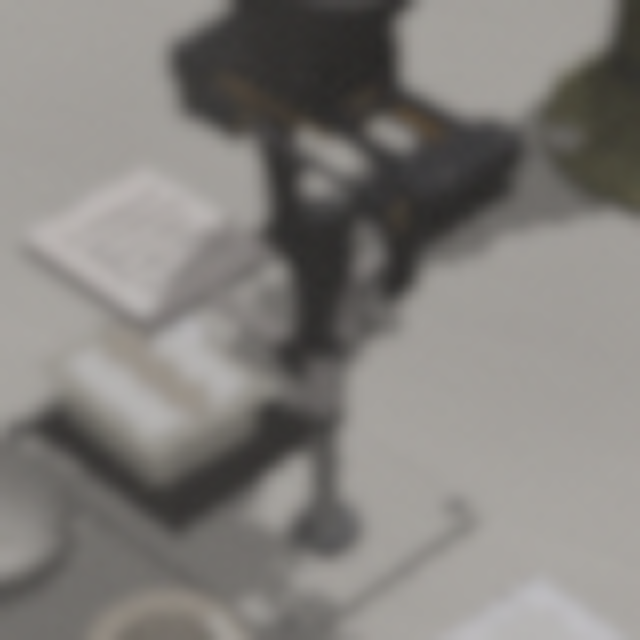

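```bash
cat >> h.py <<'E'
def zz(src,out,box=(220,165,280,210),sc=12,al=1.8):
    im=cv2.imread('pics/'+src+'.png'); x0,y0,x1,y1=box
    z=cv2.convertScaleAbs(cv2.resize(im[y0:y1,x0:x1],None,fx=sc,fy=sc,interpolation=cv2.INTER_CUBIC),alpha=al)
    for y in range(y0,y1,5): cv2.putText(z,str(y),(0,(y-y0)*sc+sc//2),0,.35,(0,0,255)); cv2.line(z,(26,(y-y0)*sc+sc//2),(34,(y-y0)*sc+sc//2),(0,0,255))
    cv2.imwrite('pics/'+out+'.png',z)
E
python3 - <<'E'
from h import *
zz('w5','w5z',al=2.5)
E
```

```text
(no output)
```

View pics/w5z.png

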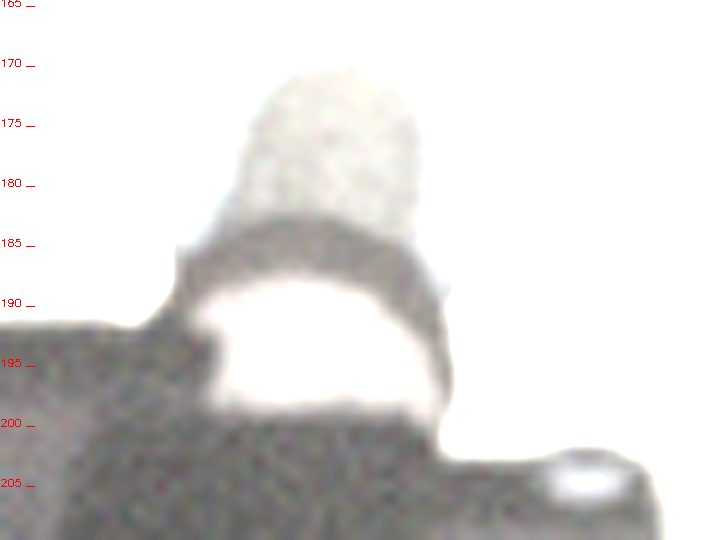

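```bash
cat >> h.py <<'E'
def gap(pz,zb,zr,v=(.4943,-.001,-.2355)):
    t=np.linspace(0,2*np.pi,181); C=lambda r,z:np.c_[v[0]+r*np.cos(t),v[1]+r*np.sin(t),0*t+z]
    m=lambda r,z:wproj(C(r,z),pz[:3],pz[3:])[:,1].min()
    return round(m(.012,zb),2),round(min(m(.0135,zr),m(.0135,zr-.005)),2)
E
python3 - <<'E'
from h import *
pz=np.load('w5pose.npy')
for zb in (.112,.114,.116,.118): print(zb,gap(pz,zb,.108))
for zr in (.104,.106,.108,.11,.112): print(zr,gap(pz,.1167,zr))
E
```

```text
0.112 (np.float64(184.46), np.float64(180.66))
0.114 (np.float64(184.99), np.float64(180.66))
0.116 (np.float64(185.53), np.float64(180.66))
0.118 (np.float64(186.08), np.float64(180.66))
0.104 (np.float64(185.72), np.float64(179.7))
0.106 (np.float64(185.72), np.float64(180.18))
0.108 (np.float64(185.72), np.float64(180.66))
0.11 (np.float64(185.72), np.float64(181.16))
0.112 (np.float64(185.72), np.float64(181.65))
```

The wrist picture shows the rim arc at about row 187 and the ring edge at about row 183. That gap means the rim is about 7 mm above the ring. Going 5 mm further and re-measuring.

```bash
python3 -m crank '[3,0,0,0,0,0,76, 2,0,0,0,0,0,76, 0,0,0,0,0,0,76, 0,0,0,0,0,0,76, 0,0,0,0,0,0,76]' 8
python3 - <<'E'
from h import *
s=show(); save('wrist','w6'); np.save('w6pose',np.r_[s['position'],s['tool_rot']])
zz('w6','w6z',al=2.5)
print(gap(np.load('w6pose.npy'),.16-.265+s['position'][2]-.182,.109))
E
```

```text
time: 9.28
position: [0.497, 0.0091, 0.3988]
tool_rot: [0.182, 1.563, -0.19]
ft_force: [-3.0, -0.1, 6.9]
grip_width: 0.873
t 9.28 pos [0.497  0.0091 0.3988] axes
 [[-0.001  0.234  0.972]
 [-0.005  0.972 -0.234]
 [-1.    -0.005  0.   ]] F [-3.  -0.1  6.9] w 76.0 q [-0.35 -0.01  0.28  1.84  0.01  1.31  1.26]
(np.float64(185.71), np.float64(182.12))
```

View pics/w6z.png

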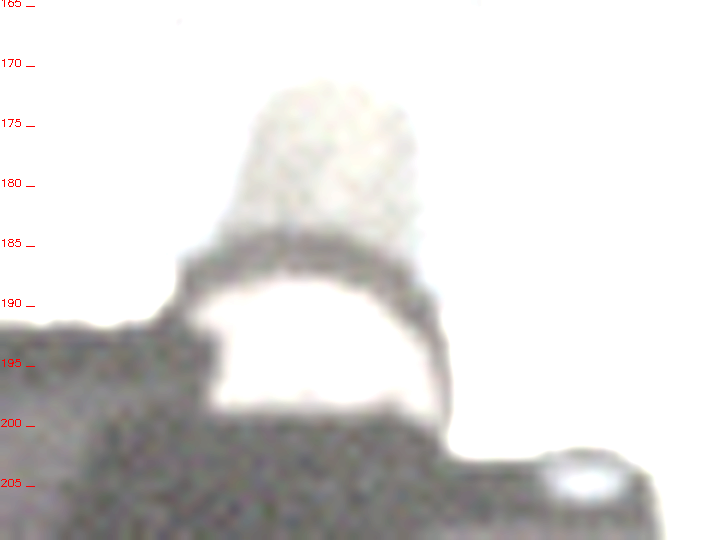

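```bash
python3 -m crank '[0,-1.5,0,0,0,0,72, 0,-1.5,0,0,0,0,68, 0,-1,0,0,0,0,66, 0,0,0,0,0,0,66, 0,0,0,0,0,0,66]' 20
python3 - <<'E'
from h import *
s=show(); save('wrist','w7'); np.save('w7pose',np.r_[s['position'],s['tool_rot']])
zz('w7','w7z',al=2.5); overlay('w7','w7o',[.4943,-.001,-.2355],.109,.05,s['position'],s['tool_rot'],(130,100,390,290),3)
E
```

```text
time: 9.95
position: [0.496, 0.0045, 0.3988]
tool_rot: [0.181, 1.563, -0.191]
ft_force: [-3.4, -0.6, 6.6]
grip_width: 0.76
t 9.95 pos [0.496  0.0045 0.3988] axes
 [[-0.001  0.235  0.972]
 [-0.006  0.972 -0.235]
 [-1.    -0.006  0.   ]] F [-3.4 -0.6  6.6] w 66.1 q [-0.35 -0.01  0.28  1.84  0.01  1.31  1.27]
```

View pics/w7z.png

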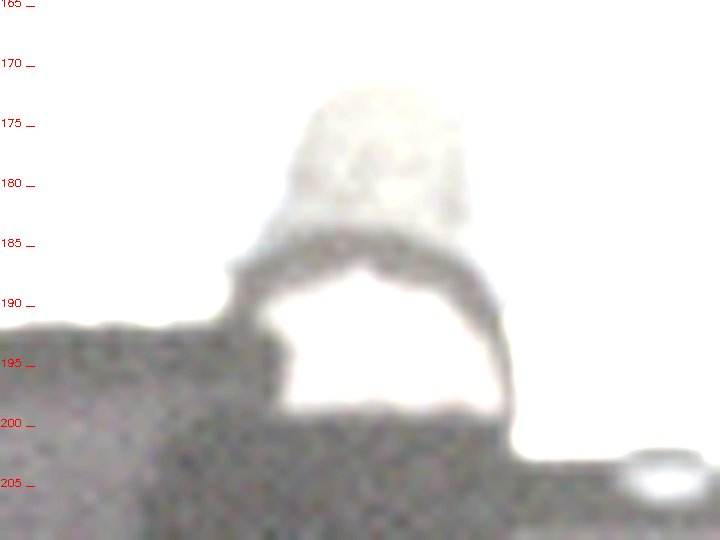

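View pics/w7o.png

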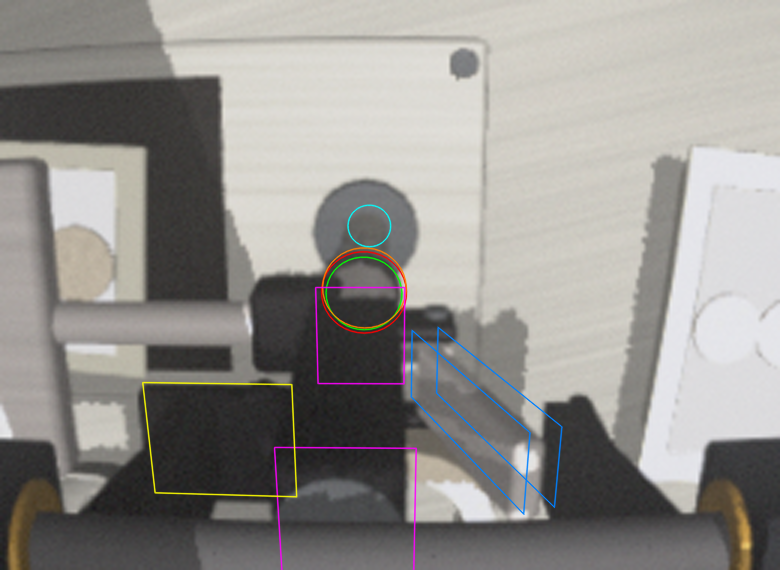

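```bash
python3 -m crank '[0,-1,0,0,0,0,62, 0,-0.5,0,0,0,0,58, 0,0,0,0,0,0,56, 0,0,0,0,0,0,56, 0,0,0,0,0,0,56]' 20
python3 - <<'E'
from h import *
s=show(); save('wrist','w8'); np.save('w8pose',np.r_[s['position'],s['tool_rot']])
zz('w8','w8z',al=2.5); overlay('w8','w8o',[.4943,-.001,-.2355],.109,.05,s['position'],s['tool_rot'],(130,100,390,290),3)
E
```

```text
time: 10.62
position: [0.4962, 0.0044, 0.3991]
tool_rot: [0.182, 1.561, -0.188]
ft_force: [-0.8, 2.2, 6.3]
grip_width: 0.646
t 10.62 pos [0.4962 0.0044 0.3991] axes
 [[ 0.001  0.234  0.972]
 [-0.004  0.972 -0.234]
 [-1.    -0.003  0.002]] F [-0.8  2.2  6.3] w 56.2 q [-0.34 -0.01  0.28  1.84  0.01  1.31  1.27]
```

View pics/w8z.png

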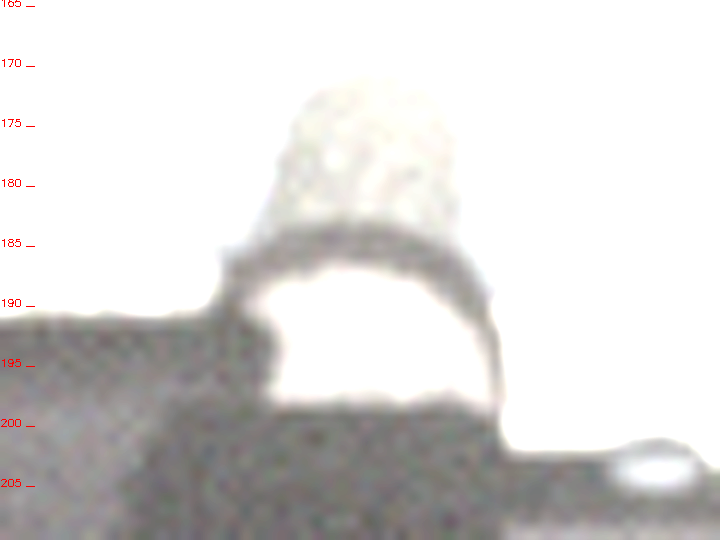

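View pics/w8o.png

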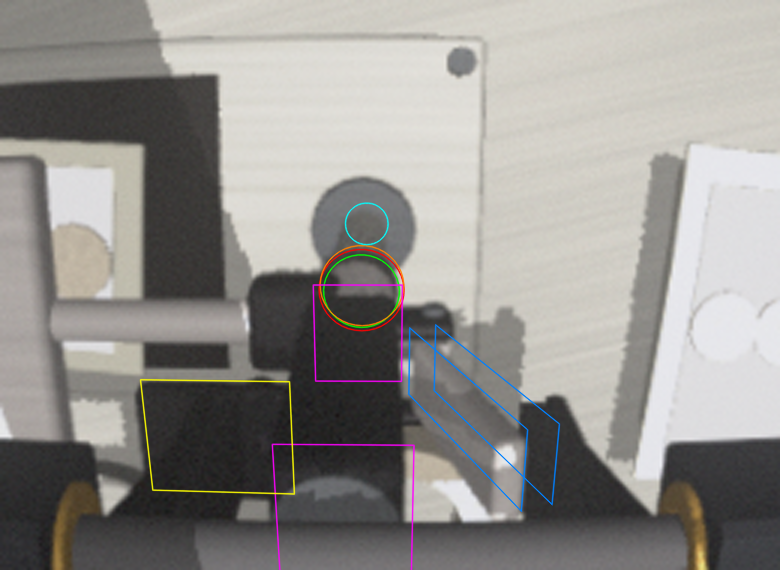

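```bash
python3 -m crank '[0,0,0,0,0,0,53, 0,0,0,0,0,0,50, 0,0,0,0,0,0,47, 0,0,0,0,0,0,46, 0,0,0,0,0,0,46]' 20
python3 - <<'E'
from h import *
s=show(); save('wrist','w9'); np.save('w9pose',np.r_[s['position'],s['tool_rot']])
zz('w9','w9z',al=2.5); overlay('w9','w9o',[.4943,-.001,-.2355],.109,.05,s['position'],s['tool_rot'],(130,100,390,290),3)
E
```

```text
time: 11.3
position: [0.4963, 0.004, 0.3995]
tool_rot: [0.182, 1.561, -0.189]
ft_force: [-0.3, 0.8, 8.0]
grip_width: 0.531
t 11.3 pos [0.4963 0.004  0.3995] axes
 [[ 0.002  0.234  0.972]
 [-0.004  0.972 -0.234]
 [-1.    -0.004  0.003]] F [-0.3  0.8  8. ] w 46.2 q [-0.34 -0.01  0.28  1.84  0.01  1.31  1.27]
```

View pics/w9z.png

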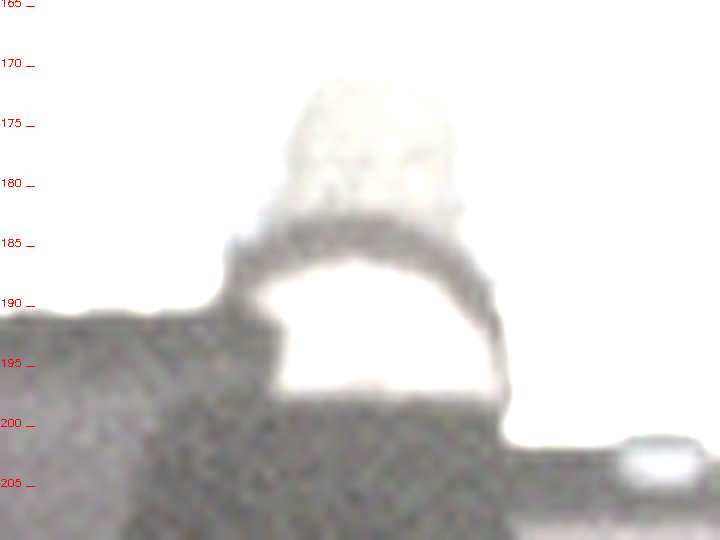

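View pics/w9o.png

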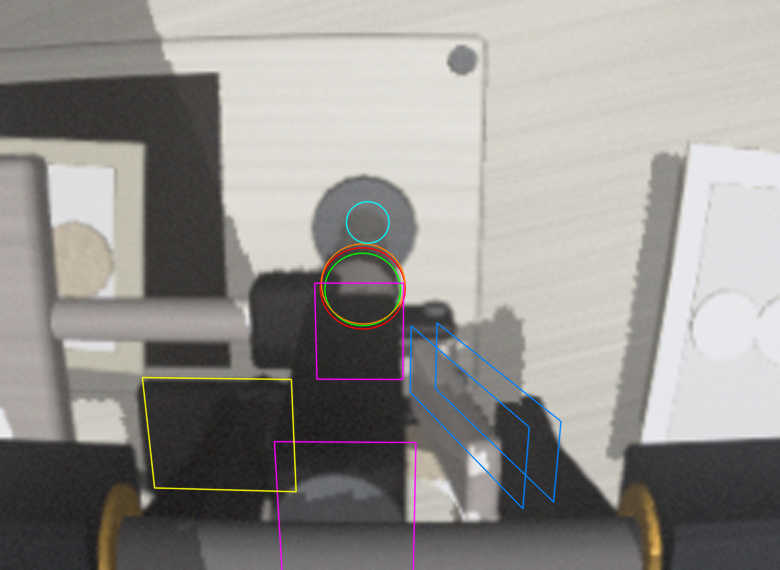

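```bash
python3 -m crank '[0.5,0,0,0,0,0,44, 0.5,0,0,0,0,0,42, 0,0,0,0,0,0,40, 0,0,0,0,0,0,38, 0,0,0,0,0,0,38]' 20
python3 - <<'E'
from h import *
s=show(); save('wrist','w10'); np.save('w10pose',np.r_[s['position'],s['tool_rot']])
zz('w10','w10z',al=2.5); overlay('w10','w10o',[.4943,-.001,-.2355],.109,.05,s['position'],s['tool_rot'],(130,100,390,290),3)
E
```

```text
time: 11.98
position: [0.4963, 0.0035, 0.3989]
tool_rot: [0.182, 1.56, -0.19]
ft_force: [-2.3, -0.0, 10.2]
grip_width: 0.438
t 11.97 pos [0.4963 0.0035 0.3989] axes
 [[ 0.002  0.234  0.972]
 [-0.005  0.972 -0.234]
 [-1.    -0.005  0.003]] F [-2.3 -0.  10.2] w 38.1 q [-0.34 -0.01  0.28  1.84  0.01  1.31  1.27]
```

View pics/w10z.png

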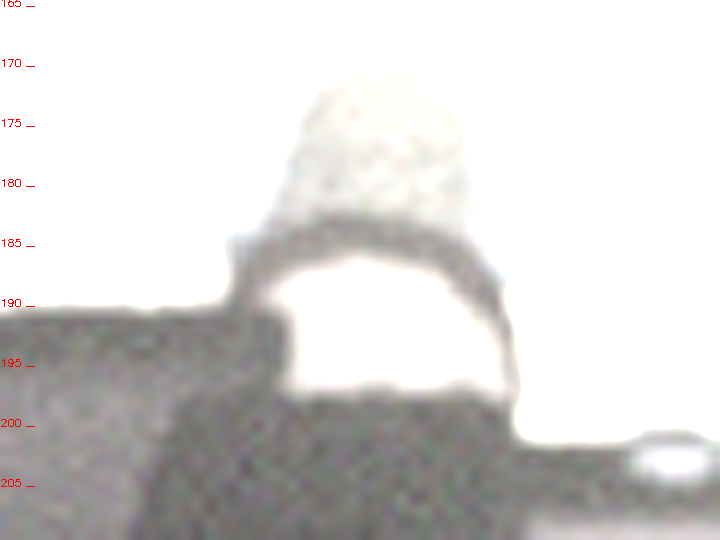

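View pics/w10o.png

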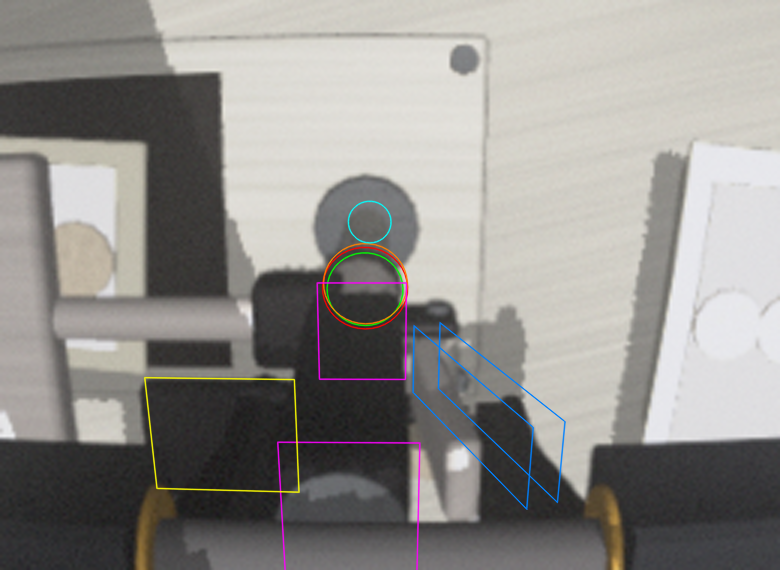

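```bash
python3 -m crank '[0.5,0,0,0,0,0,36, 0.5,0,0,0,0,0,34, 0,0,0,0,0,0,32, 0,0,0,0,0,0,30, 0,0,0,0,0,0,28]' 20
python3 - <<'E'
from h import *
s=show(); save('wrist','w11'); np.save('w11pose',np.r_[s['position'],s['tool_rot']])
zz('w11','w11z',al=2.5); overlay('w11','w11o',[.4943,-.001,-.2355],.109,.05,s['position'],s['tool_rot'],(130,100,390,290),3,lev=0)
E
```

```text
time: 12.65
position: [0.496, 0.0013, 0.3981]
tool_rot: [0.181, 1.561, -0.194]
ft_force: [-3.4, -4.9, 11.9]
grip_width: 0.361
t 12.65 pos [0.496  0.0013 0.3981] axes
 [[ 0.001  0.237  0.972]
 [-0.008  0.972 -0.236]
 [-1.    -0.008  0.003]] F [-3.4 -4.9 11.9] w 31.4 q [-0.34 -0.01  0.28  1.84  0.01  1.31  1.27]
```

View pics/w11z.png

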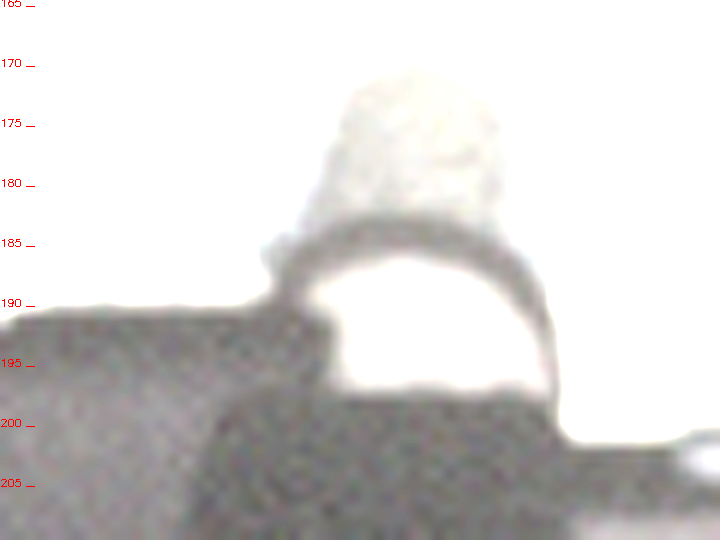

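View pics/w11o.png

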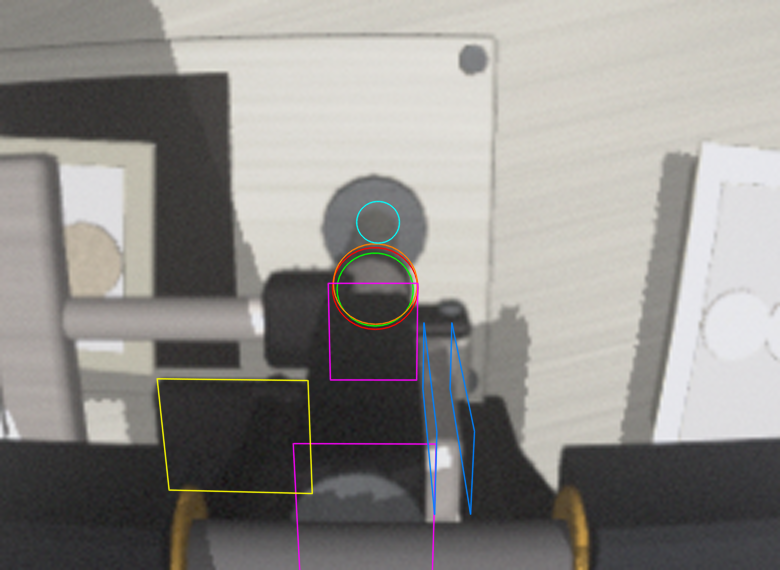

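```bash
python3 -m crank '[0,-0.8,0,0,0,0,26, 0,-0.7,0,0,0,0,25, 0,0,0,0,0,0,25, 0,0,0,0,0,0,25, 0,0,0,0,0,0,25]' 20
python3 - <<'E'
from h import *
s=show(); save('wrist','w12'); np.save('w12pose',np.r_[s['position'],s['tool_rot']])
zz('w12','w12z',al=2.5)
pz=np.load('w12pose.npy')
for d in (0,.001,.002,.003,.004,.006): print(d,gap(pz,.110+d,.110))
save('top','t12')
E
```

```text
time: 13.32
position: [0.4958, 0.0009, 0.3981]
tool_rot: [0.181, 1.56, -0.192]
ft_force: [-1.4, -2.7, 11.1]
grip_width: 0.357
t 13.32 pos [0.4958 0.0009 0.3981] axes
 [[ 0.002  0.236  0.972]
 [-0.007  0.972 -0.236]
 [-1.    -0.006  0.003]] F [-1.4 -2.7 11.1] w 31.1 q [-0.34 -0.01  0.28  1.84  0.01  1.31  1.27]
0 (np.float64(183.89), np.float64(181.03))
0.001 (np.float64(184.16), np.float64(181.03))
0.002 (np.float64(184.43), np.float64(181.03))
0.003 (np.float64(184.7), np.float64(181.03))
0.004 (np.float64(184.98), np.float64(181.03))
0.006 (np.float64(185.53), np.float64(181.03))
```

View pics/w12z.png

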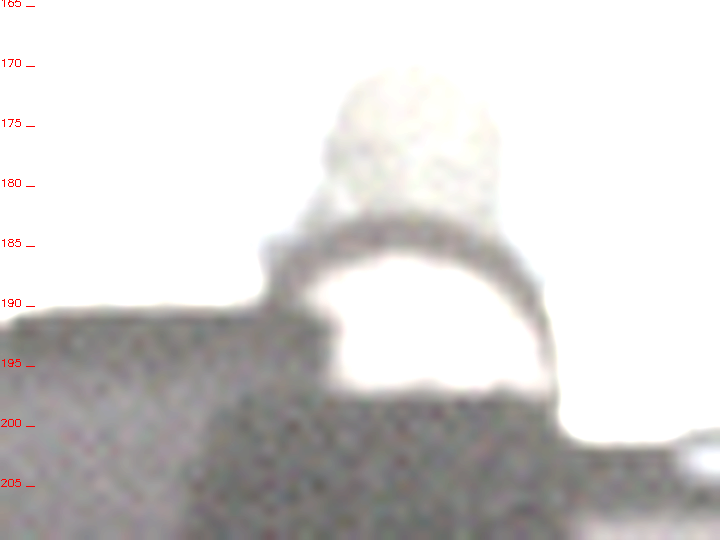

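View pics/w12.png

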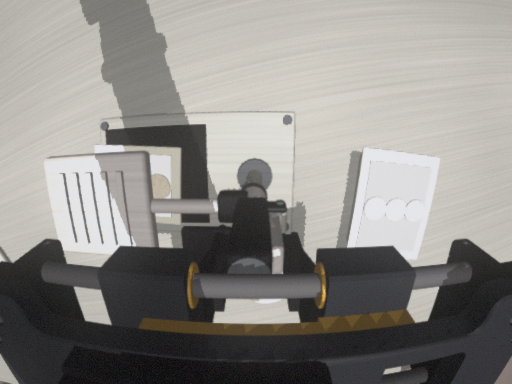

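```bash
python3 -m crank '[0,0,0,0,0,0,25, 0,0,0,0,0,0,25, 0,0,0,0,0,0,25, 0,0,0,0,0,0,25, 0,0,0,0,0,0,25]' 20
python3 - <<'E'
from h import *
s=show(); save('wrist','w13')
zz('w13','w13z',al=2.5)
E
```

```text
time: 14.05
position: [0.4958, 0.0009, 0.3981]
tool_rot: [0.181, 1.56, -0.192]
ft_force: [-1.6, -3.4, 11.4]
grip_width: 0.361
t 14.05 pos [0.4958 0.0009 0.3981] axes
 [[ 0.002  0.236  0.972]
 [-0.007  0.972 -0.235]
 [-1.    -0.006  0.003]] F [-1.6 -3.4 11.4] w 31.4 q [-0.34 -0.01  0.28  1.84  0.01  1.31  1.27]
```

View pics/w13z.png

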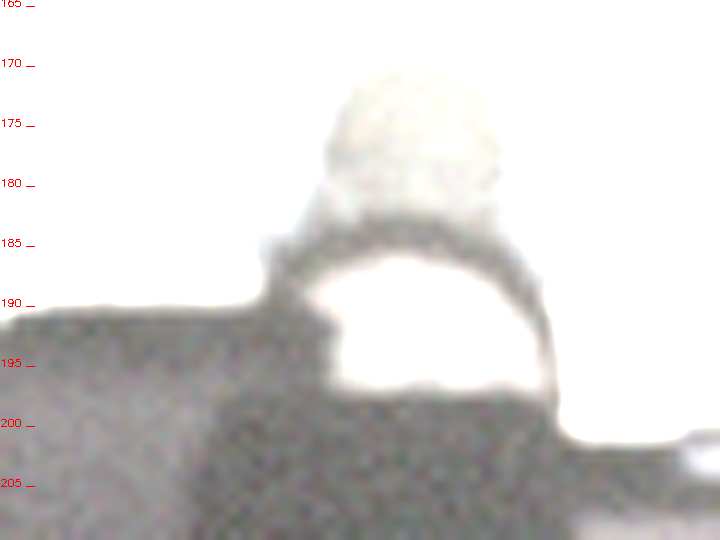

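Nothing has moved: the rim/ring gap is still about 3.1 px (rim about 1 mm above the ring) and the fingers stand at 31.4 mm with the lever shut. Handing in.

```bash
python3 -c "
from bench import ctrl
print(ctrl.close_job())"
```

```text
the job is handed in; nothing more can be done
None
```

I pushed the leg down to the ring with one fingertip on the finger rest. Holding it there, I closed the fingers in steps with a 20 N grip until the lever was shut against the block, and handed in at about 14 s still holding.

**Last checks before handing in:**
- **Leg:** in the wrist picture the rim is about 1 mm above the ring's upper side. That reading is good to about 2–3 mm, against the 7 mm allowed.
- **Lever:** the fingers stand at 31.4 mm, against a nominal 32 mm for block and shut lever together. The 20 N grip was well below the 60 N limit.
- **Forces:** the wrist showed about 11 N upwards and 3 N sideways, so the block finger carries slightly more than the lever finger. The force on each finger was not measured separately.
- **Ring and bystanders:** the rim never came down onto the ring in any picture I took, and the fingers and arm stayed clear of the other things. I did not re-measure either one separately.

**Disagreements:**
- **Ring height:** the first fit gave a ring height of 107 mm, while the rim-to-ring gap pointed to about 110 mm. I relied on the gap.
- **Detection networks:** their marks for the block and lever in the side view were about 2 px off my own edge readings, so I replaced most of them with my own.

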